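# Make up a wheel pack on the arbor stand

### The arm

A 6-joint arm with a two-finger parallel gripper is mounted at the origin on the work surface. World frame = base frame: x ahead of the robot, y to its left, z up, the work surface at z = 0. Lengths are in mm, angles in degrees, forces in N, time in s.
With the tool pointing down it reaches from about 350 to 850 mm from the base axis. Payload 8.1 kg.
Tool frame: the origin (TCP) lies at the very end of the fingers, on their centre line; the grasp point (between the pads) lies 19 mm behind it (tcp_to_grasp is the distance from the TCP to the grasp point, in mm); z points along the fingers, x is the direction in which the jaws open and shut, and the axes are right-handed (so a half turn about z gives the same grasp; the last joint's range is limited). The gripper opens to 85 mm and grips with 20 to 120 N. Pads are 22 mm wide; open, the fingers measure 114 mm over their backs; the gripper's body (76 mm by 85 mm) begins 54 mm behind the grasp point. The pads swing forward as they close: fully open they stand 13 mm farther back than shut.
Start: joints at [-81.268, 7.471, 85.268, -0, 87.261, -4.893], TCP at [141.359, -583.115, 231.292] pointing down, gripper open.
Joint ranges: [-169.43, 169.43], [-51.17, 129.36], [1.28, 143.12], [-76.62, 256.62], [0, 156.53], [-152.29, 152.29]. Speed limits (degrees/s): [136.94, 136.94, 159.86, 180, 180, 180].

### API

Orientations are given as [roll, pitch, yaw] about the fixed x, y, z axes, in that order (R = Rz(yaw) Ry(pitch) Rx(roll)).
In Python, from bench import * gives the robot as it stands. The module is installed in compiled form; this text tells all that it offers.
- The arm moves only by the tool apply_moves, never from a script. Its argument "targets" is text: rows parted by semicolons, each of 7 numbers parted by spaces: the turn, a rotation vector about the tool's x, y, z in rad, then the shift along the tool's x, y, z in cm, then the finger opening in cm, from 0 to 8.54. A call has exactly 5 rows; each row is the pose to reach, as a shift and turn from the pose commanded when the call began, along the tool's axes at that moment; what a row does not reach only later rows make up. A row lasts 1/10 s, in which the tool goes at most 50 mm and 8.59 degrees, less where a joint would pass 70% of its speed; a pose out of reach is approached as far as the arm can. A call with a gripper value outside its range is refused whole. The fingers move at their own pace and stop on an object; "force" is the grip in N (left out, the last holds). Time passes only in rows, so rows that repeat a pose let the fingers close, or fill a call up. It gives the time, the measured TCP pose, the force and the opening at its end, in the units of the state.
- sense(): the state, without advancing time (a new reading comes with each control period).
- snapshot(name): name is "scene" or "top" or "wrist"; returns the picture (384x512x3 uint8, red, green, blue); there is no depth.
- camera_model(name): a dict with "fx", "fy", "cx", "cy" (pixels), "k1" (the pictures are not rectified: a ray, as slopes to the right and down, at radius r is drawn at 1 + k1 r^2 times it, then the intrinsics apply), "position" and "attitude" of the camera in the world; the wrist camera has in their place "T_tool_cam" (4x4, takes a point from camera to tool coordinates, whose origin is the TCP and whose axes are the tool frame's). Camera axes: x right, y up, looking along -z (the intrinsics and any distortion apply to the point x, -y, -z); pixel columns grow to the right and rows downward; lengths in mm; the calibration is good to about 2 mm. A picture is of the moment at which its call begins: read the wrist's pose just before it. camera_model takes no time and is no camera call.
- hand_in(): hands the job in, once; it reports no verdict.
Trained networks look in the newest picture that a camera, given by its name, has taken for a name from the list of things; names that differ only in an ending like _2 or _b are one class to them, and where a whole thing is asked for, a point or a joint stands for the part that bears it (a point fixed in the world has none). Each returns a list of dicts, best first, with "confidence" (0 to 1); they miss things now and then, are a little off and sometimes report something else, mostly with a low value. They report only what shows in the picture. A call takes as long as a camera call. They do not tell look-alikes from the thing itself.
- recognise(camera, query): "at" ([row, column] in pixels, amid what is visible of it).
- place_of(camera, query): "at" ([row, column] in pixels: a listed point, or the origin of a listed thing).
The state is a dict: "time": time; "joint_pos": joint angles; "qd": joint speeds; "joint_efforts": joint torques, N m; "tool_pos": TCP position; "tcp_rot": TCP orientation; "ft_force": force on the tool from outside, world axes, zero at the start; "wrist_torque": the same for the moment, N m; "finger_gap": finger opening in mm.
Only numpy, scipy, OpenCV 4.12 (cv2) and the standard library are available. Lean on these libraries where they do the work, as an engineer would, in place of code of your own. Each camera call takes 0.05 s, during which the arm holds its last target. There are 200 camera calls.

### The job

Make up the wheel pack on the spindle of the blue stand, each part seated flat on the one below: first the silver steel flange, then the dark grinding wheel, then the brass spacer, then the orange flap wheel, and last the red cap nut with its closed end up. The yellow stand stays empty, and the amber oil bottle must be left standing where it is.

Things in the scene. Friction and masses are not known exactly. Their poses are not given: they have to be found in the camera images.
- flange_center (a point): Plain silver steel ring, 52 mm diameter, 20 mm high, 0.16 kg, loose. Its bore (22 mm, right through) is an easy fit on a stand's 14 mm spindle. It lies flat on the bench; either face may go down. Point: its centre, half-way up; z axis along the bore.
- wheel_center (a point): Dark grey-black grinding wheel with a pale bush round its bore, 62 mm diameter, 24 mm high, 0.13 kg, loose. Its bore (22 mm, right through) is an easy fit on a stand's 14 mm spindle. It lies flat on the bench; either face may go down. Point: its centre, half-way up; z axis along the bore.
- spacer_center (a point): Brass (yellow metal) ring, 44 mm diameter, 18 mm high, 0.12 kg, loose. Its bore (22 mm, right through) is an easy fit on a stand's 14 mm spindle. It lies flat on the bench; either face may go down. Point: its centre, half-way up; z axis along the bore.
- flap_center (a point): Orange flap wheel with brown radial flaps and a black hub, 60 mm diameter, 26 mm high, 0.08 kg, loose. Its bore (22 mm, right through) is an easy fit on a stand's 14 mm spindle. It lies flat on the bench; either face may go down. Point: its centre, half-way up; z axis along the bore.
- nut_center (a point): Red ribbed round cap nut (a plain push-on knob, no thread), 42 mm diameter, 28 mm high, 0.07 kg, loose; closed on top with a small dark dot, blind bore from below 22 mm wide and 20 mm deep. It stands open end down, as it must go on. Point: its centre, half-way up; z axis up.
- blue_stand_seat (a point): The target: fixed stand with a round blue foot, 96 mm diameter and 16 mm high, and an upright steel spindle 14 mm in diameter that ends 120 mm above the bench, its last 10 mm tapered to 6 mm. Point: on the spindle's axis at the top face of the foot, 16 mm above the bench, where the first part sits; z axis up.
- yellow_stand_seat (a point): A stand just like the blue one but with a yellow foot, not to be used. Point: as on the blue stand.
- oil_center (a point): Bystander: amber glass oil bottle with white cap and pale label, 48 mm diameter, 105 mm high, standing loose, to be left alone. Point: its centre, half-way up; z axis up.
There are look-alikes about, which are no part of the job. There is more than one size of the part that bears oil_center; the job needs the smallest.

How it is judged:
By the outcome, as a careful person would: the job done as asked, in the order asked, and still so for the second after the job is handed in, with the robot touching nothing.
It also fails if it takes over 125 s, if anything falls off the work surface, if the arm or the gripper's body presses on something with over 40 N, if the wrist force passes 120 N, or if a joint passes its speed limit or range.

## Working session

There is one attempt and no reset: what is moved stays moved. The work goes in short steps, Python scripts to look and compute and a tool call to move; the robot and the scene stay as the last step left them, time stands still between calls to the robot, and variables do not carry over. Pictures are saved under pics/ and viewed, about 12 in all and at most 16, crops included, and the job is handed in when it is done.

Besides the shell and the picture viewer there is one more tool, called as a command line: name --argument value ..., lists and objects as JSON in quotes. apply_moves: Moves the arm, as the interface text tells. Its arguments: {"type":"object","properties":{"targets":{"type":"string"},"force":{"type":"number"}},"required":["targets"]}

```bash
mkdir -p pics; python3 - <<'E'
from bench import *
import cv2
s=sense();print(s)
for n in ("scene","top"):
    im=snapshot(n);cv2.imwrite(f"pics/{n}0.png",cv2.resize(im[:,:,::-1],(800,600)))
    print(n,camera_model(n))
    for q in ["flange_center","wheel_center","spacer_center","flap_center","nut_center","blue_stand_seat","yellow_stand_seat","oil_center"]:
        print(q,[( [round(v) for v in d["at"]],round(d["confidence"],2)) for d in place_of(n,q)])
print(camera_model("wrist"))
E
```

```text
{'time': 0.0, 'joint_pos': array([-8.12681771e+01,  7.51584688e+00,  8.53292852e+01,  1.30236410e-03,
        8.72604033e+01, -4.89392210e+00]), 'qd': array([-0.00963267, -0.06047029, -0.00790275,  0.02598855, -0.09838667,
        0.05957806]), 'joint_efforts': array([-1.67525868e-03, -5.69396389e+01, -5.00557995e+01, -4.07881880e-04,
        1.44922215e-02,  1.80596112e-05]), 'tool_pos': array([ 141.28571994, -582.57032215,  230.23666059]), 'tcp_rot': array([-1.79989701e+02,  1.05039660e-01, -7.63743090e+01]), 'ft_force': array([-0.32903252, -0.3975572 , -0.35827662]), 'wrist_torque': array([ 0.01315087,  0.01022462, -0.00141968]), 'finger_gap': 85.22442082763463}
scene {'fx': 382.08670868038325, 'fy': 382.08670868038325, 'cx': 251.23863002441593, 'cy': 185.95640338026647, 'k1': -0.07513854987634545, 'position': array([1062.09185235,   94.77667863,  665.99724849]), 'attitude': array([38.32643842,  0.64377539, 97.91111495])}
flange_center [([198, 254], 0.72)]
wheel_center [([152, 208], 0.66)]
spacer_center [([158, 281], 0.67)]
flap_center [([159, 364], 0.56)]
nut_center [([133, 140],
[... 538 characters left out ...]
 136], 0.94)]
nut_center [([263, 360], 0.64), ([191, 337], 0.6)]
blue_stand_seat [([184, 174], 0.56), ([250, 292], 0.18)]
yellow_stand_seat [([191, 339], 0.74)]
oil_center [([133, 208], 0.79), ([152, 248], 0.75)]
{'fx': 333.96806582669575, 'fy': 333.96806582669575, 'cx': 255.01439501778788, 'cy': 193.0326550942195, 'k1': -0.07751026021578641, 'T_tool_cam': array([[ 9.99999215e-01, -2.24151333e-04, -1.23267578e-03,
        -5.38121046e-01],
       [-5.74470621e-04, -9.56379735e-01, -2.92125783e-01,
        -7.51423383e+01],
       [-1.11342575e-03,  2.92126261e-01, -9.56379113e-01,
        -1.41604063e+02],
       [ 0.00000000e+00,  0.00000000e+00,  0.00000000e+00,
         1.00000000e+00]])}
```

View pics/scene0.png

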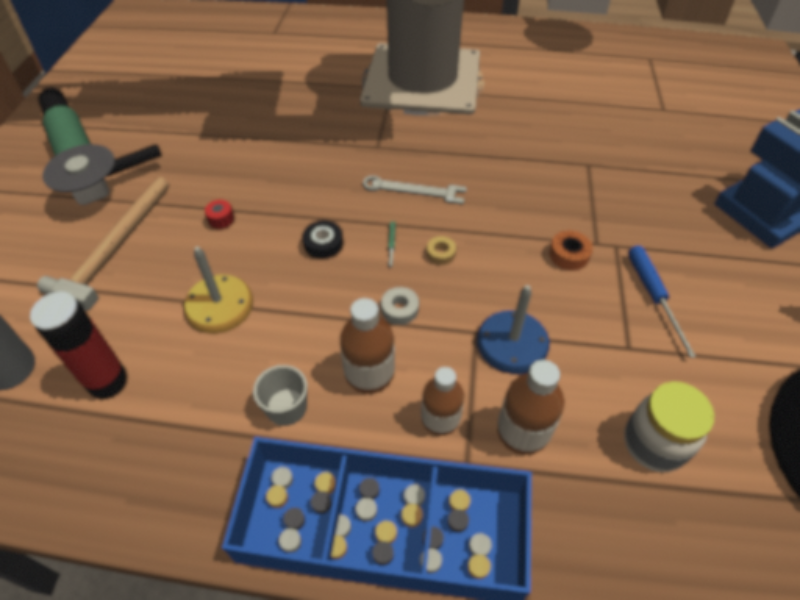

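View pics/top0.png

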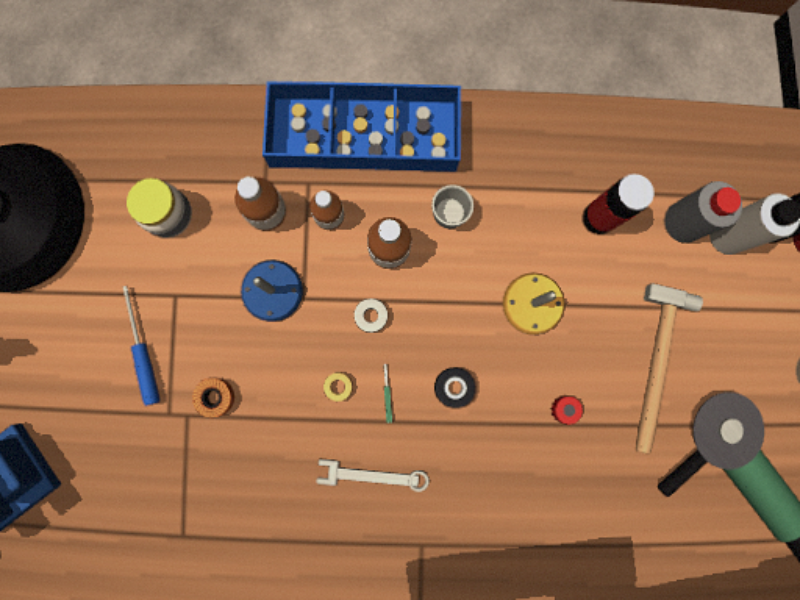

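The pictures agree with the networks. In top 800x600 pixels (column, row):
- **Parts:** flange (371,316), wheel (455,387), spacer (338,387), flap (213,397), nut (567,409). Each of these shows only once.
- **Stands:** blue stand foot (272,290), yellow (534,303).
- **Bottles:** the three amber bottles are at (260,205), (327,210) and (389,242). The smallest, (327,210), is the bystander, and I will keep clear of all three.

Next I triangulate.

```bash
cat > h.py <<'E'
from bench import *
import cv2, numpy as np
from scipy.spatial.transform import Rotation as Ro
def cam(name,s=None):
    m=camera_model(name)
    if name=="wrist":
        s=s or sense(); R=Ro.from_euler('xyz',s["tcp_rot"],degrees=True).as_matrix()
        T=m["T_tool_cam"]; return m,R@T[:3,:3],R@T[:3,3]+s["tool_pos"]
    return m,Ro.from_euler('xyz',m["attitude"],degrees=True).as_matrix(),np.array(m["position"])
def at_z(name,rc,z,s=None):
    m,R,p=cam(name,s)
    a=np.array([(rc[1]-m["cx"])/m["fx"],(rc[0]-m["cy"])/m["fy"]]); u=a.copy()
    for _ in range(20): u=a/(1+m["k1"]*(u@u))
    d=R@np.array([u[0],-u[1],-1]); return p+d*(z-p[2])/d[2]
def proj(name,P,s=None):
    m,R,p=cam(name,s); q=R.T@(np.asarray(P,float)-p); u=np.array([q[0],-q[1]])/-q[2]; u=u*(1+m["k1"]*(u@u))
    return u[1]*m["fy"]+m["cy"],u[0]*m["fx"]+m["cx"]
H=dict(flange_center=10,wheel_center=12,spacer_center=9,flap_center=13,nut_center=14,blue_stand_seat=16,yellow_stand_seat=16,oil_center=52)
def shift(P,yaw=None):
    """tool-axes shift (cm) from measured pose to world P"""
    s=sense(); R=Ro.from_euler('xyz',s["tcp_rot"],degrees=True).as_matrix(); return R.T@(np.array(P)-s["tool_pos"])/10
E
python3 - <<'E'
from h import *
T={'flange_center':[(198,254),(205,236)],'wheel_center':[(152,208),(251,293)],'spacer_center':[(158,281),(248,218)],'flap_center':[(159,364),(257,136)],'nut_center':[(133,140),(263,360)],'blue_stand_seat':[(218,332),(184,174)],'yellow_stand_seat':[(188,138),(191,339)],'oil_center':[(255,284),(133,208)]}
for k,(a,b) in T.items(): print(k,at_z("scene",a,H[k])[:2].round(),at_z("top",b,H[k])[:2].round())
# big bottles cap tops: scene 800px (543,373),(364,310); top (248,187),(390,230)
for a,b in [((543,373),(248,187)),((364,310),(390,230)),((445,375),(323,198))]:
    for z in (105,130,150,170): print(z,at_z("scene",(a[1]*.64,a[0]*.64),z)[:2].round(),at_z("top",(b[1]*.64,b[0]*.64),z)[:2].round())
s=snapshot("wrist");cv2.imwrite("pics/w0.png",s[:,:,::-1])
E
```

```text
flange_center [581.  26.] [566.  31.]
wheel_center [463. -99.] [ 459. -107.]
spacer_center [458.  73.] [462.  72.]
flap_center [439. 264.] [435. 267.]
nut_center [ 422. -280.] [ 434. -268.]
blue_stand_seat [615. 191.] [612. 182.]
yellow_stand_seat [ 592. -228.] [ 605. -216.]
oil_center [731. 101.] [731. 101.]
105 [715. 205.] [745. 207.]
130 [731. 200.] [738. 201.]
150 [743. 196.] [732. 196.]
170 [756. 192.] [726. 192.]
105 [657.  -2.] [687.   2.]
130 [675.   3.] [682.   2.]
150 [689.   6.] [677.   2.]
170 [704.  10.] [673.   2.]
105 [731. 100.] [731.  99.]
130 [746.  99.] [724.  96.]
150 [758.  99.] [719.  94.]
170 [770.  99.] [713.  91.]
```

apply_moves --targets "0 0 -0.635 -34.8 -40.2 0 8.5;0 0 -0.635 -34.8 -40.2 0 8.5;0 0 -0.635 -34.8 -40.2 0 8.5;0 0 -0.635 -34.8 -40.2 0 8.5;0 0 -0.635 -34.8 -40.2 0 8.5"

```text
time: 1.45
tool_pos: [287.2, -377.9, 231.4]
tcp_rot: [180.0, -0.0, -39.7]
ft_force: [1.3, -0.7, 1.0]
finger_gap: 84.8
```

```bash
python3 -c "
from h import *
print(sense()['tcp_rot'],sense()['tool_pos'],shift([450,-100,230]))"
```

```text
[ 1.79996596e+02 -3.44146879e-02 -3.97015222e+01] [ 287.24468237 -377.94455905  231.4080208 ] [ -5.232745   -31.78119703   0.13577112]
```

apply_moves --targets "0 0 0 -5.2 -31.8 0 8.5;0 0 0 -5.2 -31.8 0 8.5;0 0 0 -5.2 -31.8 0 8.5;0 0 0 -5.2 -31.8 0 8.5;0 0 0 -5.2 -31.8 0 8.5"

```text
time: 1.95
tool_pos: [414.9, -162.8, 231.7]
tcp_rot: [-180.0, -0.1, -40.0]
ft_force: [1.5, 0.3, -0.3]
finger_gap: 85.1
```

apply_moves --targets "0 0 0 -0.5 -9.5 0 8.5;0 0 0 -0.5 -9.5 0 8.5;0 0 0 -0.5 -9.5 0 8.5;0 0 0 -0.5 -9.5 0 8.5;0 0 0 -0.5 -9.5 0 8.5"

```text
time: 2.45
tool_pos: [471.0, -89.3, 231.2]
tcp_rot: [180.0, 0.0, -40.0]
ft_force: [0.2, 0.3, 0.4]
finger_gap: 85.3
```

```bash
cat > look.py <<'E'
from h import *
import sys
s=sense(); im=snapshot("wrist"); cv2.imwrite(f"pics/{sys.argv[1]}.png",im[:,:,::-1])
print(s["tool_pos"].round(1),s["tcp_rot"].round(1))
for q in sys.argv[2:]:
    q=[k for k in H if k.startswith(q)][0]
    for d in place_of("wrist",q): print(q,np.round(d["at"],1),round(d["confidence"],2),at_z("wrist",d["at"],H[q],s).round(1))
E
python3 look.py w1 flange wheel spacer nut blue flap
```

```text
[471.  -89.3 231.2] [180.   0. -40.]
flange_center [  5.2 258.3] 0.72 [575.8  30.1  10. ]
wheel_center [167.1 257.4] 0.8 [469.8 -95.3  12. ]
nut_center [290.2 328.3] 0.62 [ 437.5 -272.2   14. ]
```

apply_moves --targets "0 0 0 0 -5 0 8.5;0 0 0 0 -10 0 8.5;0 0 0 0 -14 2 8.5;0 0 0 0 -14 4 8.5;0 0 0 0 -14 4 8.5"

```text
time: 3.3
tool_pos: [559.5, 19.4, 187.5]
tcp_rot: [179.8, 0.3, -39.9]
ft_force: [-0.5, -0.0, -1.0]
finger_gap: 84.8
```

```bash
python3 look.py w2 flange wheel spacer nut blue flap
```

```text
[559.5  19.4 187.5] [179.8   0.3 -39.9]
flange_center [150.5 261.5] 0.57 [576.6  31.   10. ]
wheel_center [299.5 261.8] 0.68 [471.  -97.5  12. ]
spacer_center [185.5 151.6] 0.69 [469.4  74.4   9. ]
nut_center [188.  150.2] 0.44 [468.6  73.5  14. ]
nut_center [302.1 260.1] 0.23 [468.2 -97.8  14. ]
blue_stand_seat [301.6 260.9] 0.17 [470.2 -96.8  16. ]
```

View pics/w2.png

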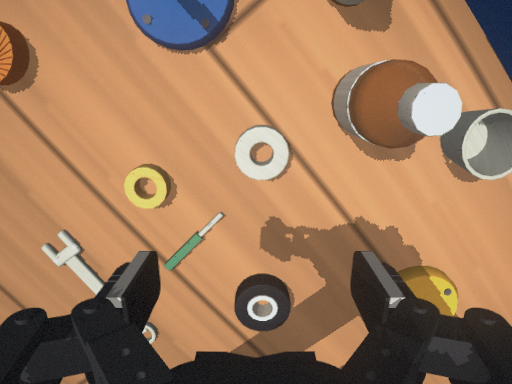

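apply_moves --targets "0 0 0 0.6 -2 4 8.5;0 0 0 0.6 -2 8.5 8.5;0 0 0 0.6 -2 12.5 8.5;0 0 0 0.6 -2 15.5 8.5;0 0 0 0.6 -2 17 8.5"

```text
time: 4.15
tool_pos: [576.9, 29.8, 18.6]
tcp_rot: [179.9, 0.2, -40.0]
ft_force: [0.4, -0.1, -0.2]
finger_gap: 85.4
```

```bash
python3 look.py w3 flange;python3 -c "
from h import *
print(shift([577,30,3]))"
```

```text
[576.9  29.8  18.6] [179.9   0.2 -40. ]
flange_center [249.8 251.8] 0.81 [575.5  30.7  10. ]
[-0.01412286 -0.00326855  1.64851433]
```

View pics/w3.png

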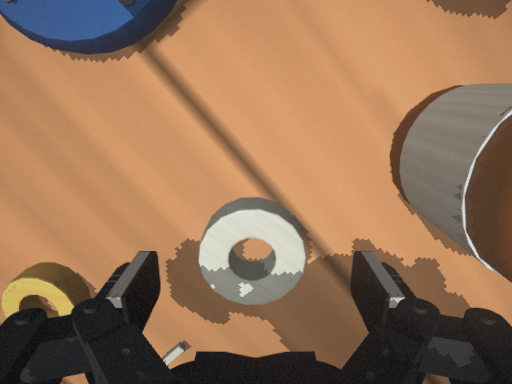

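apply_moves --targets "0 0 0 0 0 0.9 8.5;0 0 0 0 0 1.6 8.5;0 0 0 0 0 1.6 4;0 0 0 0 0 1.6 4;0 0 0 0 0 1.6 4" --force 40

```text
time: 4.75
tool_pos: [579.7, 30.1, 6.4]
tcp_rot: [-179.9, -0.1, -40.0]
ft_force: [-0.1, -0.2, 0.1]
finger_gap: 49.4
```

apply_moves --targets "0 0 0 0 0 0 4;0 0 0 0 0 0 4;0 0 0 0 0 -2 4;0 0 0 0 0 -5 4;0 0 0 0 0 -10 4"

```text
time: 5.25
tool_pos: [575.3, 30.2, 102.1]
tcp_rot: [179.7, 0.4, -40.0]
ft_force: [1.0, 0.0, -1.6]
finger_gap: 49.1
```

```bash
python3 look.py w4 flange blue;python3 -c "
from h import *
print(shift([560,130,175]))"
```

```text
[575.3  30.2 102.1] [179.7   0.4 -40. ]
flange_center [265.1 254.9] 0.7 [538.9 -12.5  10. ]
[-8.06638505 -6.28100849 -6.53028935]
```

View pics/w4.png

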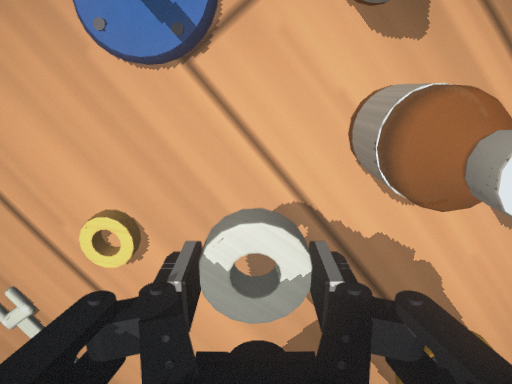

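apply_moves --targets "0 0 0 0 0 -4 4;0 0 0 -3 -2 -8 4;0 0 0 -6.3 -5.2 -9 4;0 0 0 -6.3 -5.2 -9 4;0 0 0 -6.3 -5.2 -9 4"

```text
time: 5.9
tool_pos: [563.2, 111.4, 194.2]
tcp_rot: [179.9, 0.1, -39.8]
ft_force: [-0.2, -0.0, -2.0]
finger_gap: 49.4
```

```bash
python3 look.py w5 flange blue flap;python3 -c "
from h import *
s=sense();print(s['tool_pos'],at_z('wrist',(265,255),s['tool_pos'][2]+6,s)-s['tool_pos'])
print(proj('wrist',[613,185,16],s),proj('wrist',[613,185,120],s))"
```

```text
[563.2 111.4 194.2] [ 1.799e+02  1.000e-01 -3.980e+01]
flange_center [265.6 253.3] 0.71 [492.7  29.6  10. ]
blue_stand_seat [ 77.1 242. ] 0.87 [610.5 186.5  16. ]
flap_center [128.7  59.7] 0.93 [443.  266.9  13. ]
[563.25123369 109.35354755 193.52863744] [-0.30656887 -0.39140217  6.        ]
(np.float64(74.56197796805459), np.float64(243.40230193824084)) (np.float64(66.68296942525102), np.float64(237.67159356984834))
```

View pics/w5.png

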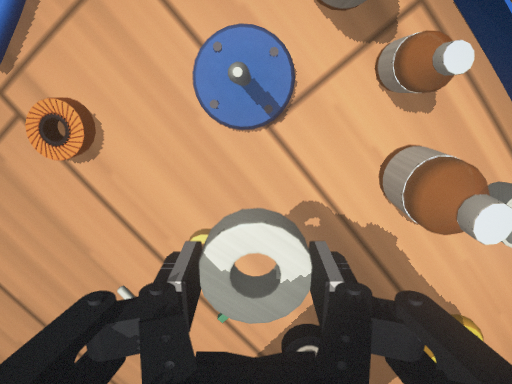

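apply_moves --targets "0 0 0 -0.5 -4 0 4;0 0 0 -1.1 -8.7 0 4;0 0 0 -1.1 -8.7 2 4;0 0 0 -1.1 -8.7 5 4;0 0 0 -1.1 -8.7 5 4"

```text
time: 6.6
tool_pos: [608.1, 182.6, 138.8]
tcp_rot: [179.5, 0.4, -40.0]
ft_force: [-1.7, 0.8, -3.6]
finger_gap: 49.5
```

```bash
python3 look.py w6 blue;python3 look.py w7;python3 - <<'E'
from h import *
s=sense();print(s['tool_pos'],s['tcp_rot'])
print("tip at w5",at_z('wrist',(71,238),120,dict(tool_pos=np.array([563.2,110.4,194]),tcp_rot=np.array([180,0,-40]))))
im=cv2.imread("pics/w7.png");cv2.imwrite("pics/w7c.png",cv2.resize(im[130:350,130:390],None,fx=2,fy=2))
im=cv2.imread("pics/w5.png");h=cv2.cvtColor(im,cv2.COLOR_BGR2HSV);m=cv2.inRange(h,(100,120,40),(125,255,255));m[:, :150]=0;m[:,330:]=0;m[180:]=0
c=max(cv2.findContours(m,0,2)[0],key=cv2.contourArea);print(cv2.fitEllipse(cv2.convexHull(c)))
E
```

```text
[608.1 182.6 138.8] [179.5   0.4 -40. ]
blue_stand_seat [181.4 254.4] 0.94 [609.5 185.8  16. ]
[610.6 183.1 144.1] [ 1.798e+02  1.000e-01 -4.010e+01]
[611.68661399 183.34424982 145.8706915 ] [ 1.79991802e+02  2.42127558e-03 -4.00566639e+01]
tip at w5 [611.58050889 184.14006688 120.        ]
((242.858642578125, 76.17542266845703), (95.73326110839844, 99.34017181396484), 171.77182006835938)
```

View pics/w7c.png

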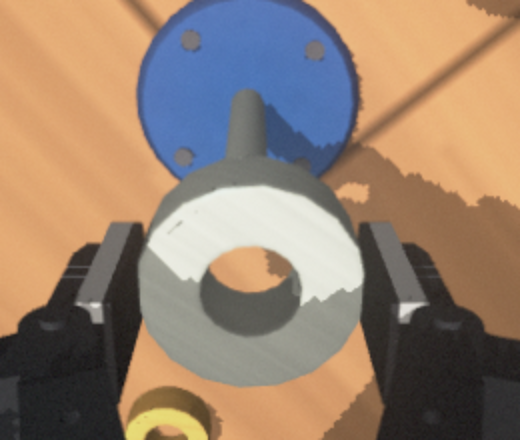

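apply_moves --targets "0 0 0 -0.1 -0.1 1 4;0 0 0 -0.1 -0.1 2 4;0 0 0 -0.1 -0.1 3 4;0 0 0 -0.1 -0.1 4 4;0 0 0 -0.1 -0.1 4 4"

```text
time: 7.25
tool_pos: [609.8, 185.2, 102.7]
tcp_rot: [179.8, 0.1, -40.0]
ft_force: [-2.1, -0.2, -1.2]
finger_gap: 49.2
```

```bash
cat > st.py <<'E'
from h import *
import sys
snapshot("scene");snapshot("scene");s=sense();print(s['tool_pos'].round(1),s['ft_force'].round(1),s['finger_gap'],s['time'])
E
python3 st.py
```

```text
[611.  185.5 104.7] [-0.1 -0.7 -1.3] 48.957921031812816 7.35
```

apply_moves --targets "0 0 0 0 0 1.5 4;0 0 0 0 0 3 4;0 0 0 0 0 4.5 4;0 0 0 0 0 5.2 4;0 0 0 0 0 5.2 4"

```text
time: 7.85
tool_pos: [609.7, 185.2, 50.7]
tcp_rot: [179.8, 0.1, -40.0]
ft_force: [-0.0, -0.3, -0.8]
finger_gap: 49.3
```

apply_moves --targets "0 0 0 0 0 0 8.5;0 0 0 0 0 0 8.5;0 0 0 0 0 0 8.5;0 0 0 0 0 0 8.5;0 0 0 0 0 0 8.5"

```text
time: 8.35
tool_pos: [611.7, 185.6, 53.8]
tcp_rot: [-180.0, -0.0, -40.0]
ft_force: [-1.2, -0.1, 0.6]
finger_gap: 85.4
```

apply_moves --targets "0 0 0 0 0 -3 8.5;0 0 0 0 0 -7 8.5;0 0 0 0 0 -12 8.5;0 0 0 0 0 -14 8.5;0 0 0 0 7 -14 8.5"

```text
time: 8.85
tool_pos: [583.8, 150.2, 198.4]
tcp_rot: [-179.5, -0.3, -39.8]
ft_force: [1.0, -1.5, 0.0]
finger_gap: 85.0
```

```bash
python3 st.py; python3 look.py w8 flange wheel
```

```text
[575.2 144.2 191.3] [ 0.1  0.1 -0.2] 85.00118568636125 8.95
[575.2 144.2 191.3] [179.7   0.2 -40.1]
flange_center [157.9  72.8] 0.66 [442.8 271.5  10. ]
flange_center [112.5 258.8] 0.57 [613.3 184.3  10. ]
wheel_center [367.  313.1] 0.88 [469.7 -92.8  12. ]
```

View pics/w8.png

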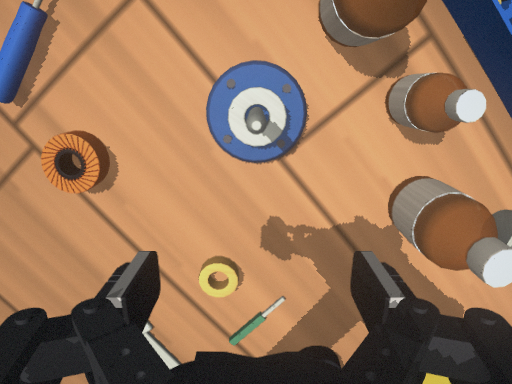

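apply_moves --targets "0 0 0 7.3 25.3 3 8.5;0 0 0 7.3 25.3 5 8.5;0 0 0 7.3 25.3 6 8.5;0 0 0 7.3 25.3 8 8.5;0 0 0 7.3 25.3 10 8.5"

```text
time: 9.6
tool_pos: [486.4, -67.7, 116.7]
tcp_rot: [-179.9, -0.3, -40.0]
ft_force: [1.6, -0.4, -0.0]
finger_gap: 85.1
```

```bash
python3 st.py; python3 look.py w9 wheel
```

```text
[481.3 -68.9 111.3] [-0.3  1.  -0. ] 85.0288277599312 9.7
[481.3 -68.9 111.3] [179.8   0.3 -40.2]
wheel_center [230.3 267.7] 0.78 [469.8 -97.5  12. ]
```

apply_moves --targets "0 0 0 0.9 3 2 8.5;0 0 0 0.9 3 5 8.5;0 0 0 0.9 3 7.5 8.5;0 0 0 0.9 3 8.5 8.5;0 0 0 0.9 3 8.5 8.5"

```text
time: 10.3
tool_pos: [472.6, -93.6, 29.6]
tcp_rot: [180.0, 0.1, -39.9]
ft_force: [-0.1, 0.6, 0.8]
finger_gap: 84.9
```

```bash
python3 st.py; python3 look.py w10 wheel; python3 - <<'E'
from h import *
im=cv2.imread("pics/w10.png");cv2.imwrite("pics/w10c.png",im[150:384])
E
```

```text
[473.9 -94.4  31.6] [0.2 0.9 0.6] 85.08136022037989 10.4
[473.9 -94.4  31.6] [-1.80e+02 -1.00e-01 -3.99e+01]
wheel_center [251.4 253.4] 0.59 [469.1 -98.9  12. ]
```

View pics/w10c.png

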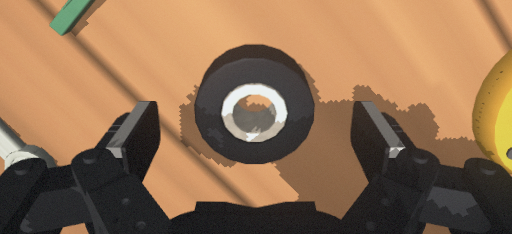

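apply_moves --targets "0 0 0 0 0.4 1.2 8.5;0 0 0 0 0.4 2.5 8.5;0 0 0 0 0.4 2.5 5;0 0 0 0 0.4 2.5 5;0 0 0 0 0.4 2.5 5"

```text
time: 11.0
tool_pos: [469.7, -97.8, 5.1]
tcp_rot: [180.0, 0.0, -40.0]
ft_force: [0.1, -1.0, -1.9]
finger_gap: 60.0
```

apply_moves --targets "0 0 0 0 0 0 5;0 0 0 0 0 0 5;0 0 0 0 0 -3 5;0 0 0 0 0 -7.5 5;0 0 0 0 0 -12 5"

```text
time: 11.5
tool_pos: [468.8, -97.5, 125.7]
tcp_rot: [180.0, 0.1, -40.0]
ft_force: [1.1, -0.8, -1.3]
finger_gap: 60.2
```

```bash
python3 st.py; python3 look.py w11 wheel; python3 - <<'E'
from h import *
im=cv2.imread("pics/w11.png");cv2.imwrite("pics/w11c.png",im[150:384])
E
```

```text
[474.4 -99.2 132.6] [ 0.2  0.1 -1.2] 60.108117641565684 11.6
[474.4 -99.2 132.6] [-179.7   -0.7  -40. ]
wheel_center [267.  255.8] 0.58 [ 429.5 -156.4   12. ]
```

View pics/w11c.png

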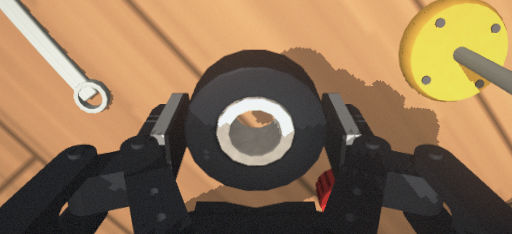

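apply_moves --targets "0 0 0 -1 -4 -2 5;0 0 0 -2 -8.5 -4 5;0 0 0 -3 -13 -5 5;0 0 0 -4 -17.5 -5 5;0 0 0 -5 -22 -5 5"

```text
time: 12.2
tool_pos: [572.6, 104.6, 173.1]
tcp_rot: [179.9, 0.1, -40.0]
ft_force: [0.4, -1.8, -0.9]
finger_gap: 60.3
```

```bash
python3 st.py; python3 st.py; python3 look.py w12 blue;python3 -c "
from h import *
print(shift([611.3,184.8,145]))"
```

```text
[572.8 107.7 171.9] [-1.2 -0.5 -2.3] 60.32628007179078 12.3
[571.5 103.8 172.1] [-0.6 -0.6 -2.3] 60.34823335078609 12.4
[571.5 103.8 172.1] [179.8   0.2 -39.9]
blue_stand_seat [ 75.9 231.6] 0.89 [612.2 184.   16. ]
[-2.26892503 -8.8832106   2.80039559]
```

apply_moves --targets "0 0 0 -1 -4 0 5;0 0 0 -2.2 -8.7 0 5;0 0 0 -2.2 -8.7 1 5;0 0 0 -2.2 -8.7 2.4 5;0 0 0 -2.2 -8.7 2.4 5"

```text
time: 13.0
tool_pos: [609.7, 181.7, 147.4]
tcp_rot: [179.7, 0.2, -40.1]
ft_force: [0.3, 0.4, -1.1]
finger_gap: 60.3
```

```bash
python3 st.py; python3 st.py; python3 look.py w13 blue;python3 -c "
from h import *
print(shift([611.5,184.8,52]))"
```

```text
[611.  182.  150.1] [ 0.6 -0.  -1.1] 60.06624657697247 13.1
[612.  182.5 151.7] [ 1.1 -0.3 -1.7] 60.0823069355657 13.2
[612.  182.5 151.7] [-180.    -0.   -40.1]
[-0.18591481 -0.07011801 10.01047515]
```

apply_moves --targets "0 0 0 -0.1 -0.1 1 5;0 0 0 -0.1 -0.1 2 5;0 0 0 -0.1 -0.1 3 5;0 0 0 -0.1 -0.1 4 5;0 0 0 -0.1 -0.1 4.5 5"

```text
time: 13.8
tool_pos: [610.7, 184.9, 103.8]
tcp_rot: [179.9, 0.1, -40.0]
ft_force: [-0.8, -0.5, -1.3]
finger_gap: 60.3
```

```bash
python3 st.py; python3 st.py
```

```text
[610.8 184.9 104.3] [ 1.3  0.4 -0.8] 60.15914699854315 13.9
[611.9 185.1 106.1] [-0.2  0.2 -1.4] 60.18379465704783 14.0
```

apply_moves --targets "0 0 0 0 0 1.5 5;0 0 0 0 0 3 5;0 0 0 0 0 4.5 5;0 0 0 0 0 5.2 5;0 0 0 0 0 5.2 5"

```text
time: 14.5
tool_pos: [610.0, 184.7, 51.4]
tcp_rot: [179.8, 0.1, -40.0]
ft_force: [0.2, -0.2, -1.3]
finger_gap: 60.4
```

apply_moves --targets "0 0 0 0 0 0 7;0 0 0 0 0 0 8.5;0 0 0 0 0 0 8.5;0 0 0 0 0 0 8.5;0 0 0 0 0 0 8.5"

```text
time: 15.0
tool_pos: [612.1, 185.2, 54.6]
tcp_rot: [-180.0, -0.0, -40.0]
ft_force: [0.0, -0.7, -0.5]
finger_gap: 85.0
```

apply_moves --targets "0 0 0 0 0 -3 8.5;0 0 0 0 0 -7 8.5;0 0 0 0 0 -11 8.5;0 0 0 0 4 -13 8.5;0 0 0 0 9 -13 8.5"

```text
time: 15.5
tool_pos: [556.6, 116.8, 189.2]
tcp_rot: [-179.6, -0.3, -39.9]
ft_force: [0.2, -0.8, 0.5]
finger_gap: 85.3
```

```bash
python3 st.py; python3 st.py; python3 look.py w14 wheel spacer flap
```

```text
[549.9 112.8 183. ] [ 0.4  1.1 -1. ] 85.35372721422691 15.6
[553.4 115.5 184.3] [ 0.9  0.8 -0.3] 84.89787436200717 15.7
[553.4 115.5 184.3] [-180.    -0.   -40.1]
wheel_center [ 70.1 253.1] 0.95 [612.9 188.3  12. ]
spacer_center [251.8 218.2] 0.88 [468.5  74.1   9. ]
flap_center [126.2  63.8] 0.71 [444.4 267.3  13. ]
```

View pics/w14.png

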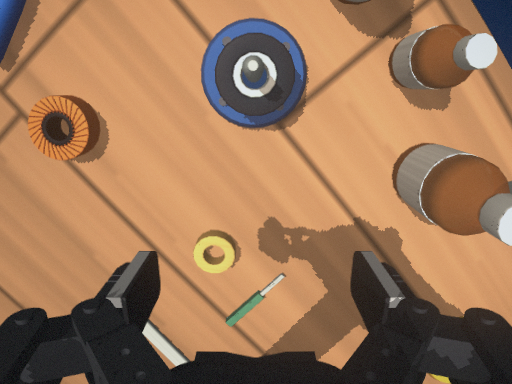

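apply_moves --targets "0 0 0 -2 4 0 6.6;0 0 0 -3.8 8.5 2 6.6;0 0 0 -3.8 8.5 6.5 6.6;0 0 0 -3.8 8.5 11 6.6;0 0 0 -3.8 8.5 14 6.6"

```text
time: 16.4
tool_pos: [469.3, 75.8, 41.6]
tcp_rot: [179.9, 0.1, -40.0]
ft_force: [0.4, 0.5, -0.3]
finger_gap: 65.6
```

```bash
python3 st.py; python3 st.py; python3 look.py w15 spacer;python3 -c "
from h import *
print(shift([468.7,74.2,4]))"
```

```text
[466.5  75.7  39.5] [ 0.2  0.1 -1.1] 65.7237767555206 16.5
[470.6  75.9  44.5] [ 0.6 -0.   0.9] 65.98026313617359 16.6
[470.6  75.9  44.5] [180.   0. -40.]
spacer_center [231.  249.2] 0.93 [466.9  76.7   9. ]
[-0.18299672  0.3689091   4.23248007]
```

apply_moves --targets "0 0 0 0 0.1 2 6.6;0 0 0 0 0.1 3.9 6.6;0 0 0 0 0.1 3.9 6.6;0 0 0 0 0.1 3.9 3;0 0 0 0 0.1 3.9 3"

```text
time: 17.2
tool_pos: [471.4, 74.8, 7.4]
tcp_rot: [-179.9, -0.1, -40.0]
ft_force: [-3.1, 1.3, 5.8]
finger_gap: 41.8
```

apply_moves --targets "0 0 0 0 0 0 3;0 0 0 0 0 0 3;0 0 0 0 0 -4 3;0 0 0 0 0 -8.5 3;0 0 0 0 0 -13 3"

```text
time: 17.7
tool_pos: [469.6, 74.7, 137.8]
tcp_rot: [-180.0, -0.0, -40.0]
ft_force: [1.1, 0.7, -0.9]
finger_gap: 41.5
```

```bash
python3 st.py; python3 st.py; python3 look.py w16 spacer;python3 - <<'E'
from h import *
print(shift([545,100,175]))
im=cv2.imread("pics/w16.png");cv2.imwrite("pics/w16c.png",im[150:384])
E
```

```text
[475.1  75.  144.4] [ 0.6  0.8 -1.1] 41.83592267738224 17.8
[471.4  74.8 137.9] [-0.4  0.7 -0.9] 41.87622897520723 17.9
[471.4  74.8 137.9] [-179.8   -0.2  -40. ]
spacer_center [264.  256.3] 0.72 [425.1  16.6   9. ]
[ 4.18946646 -6.82350062 -4.05501687]
```

View pics/w16c.png

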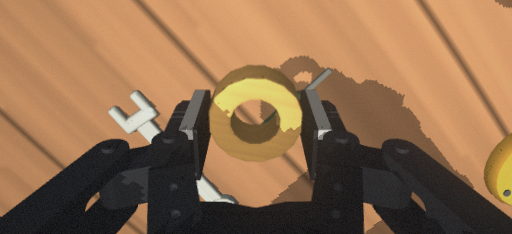

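apply_moves --targets "0 0 0 0.5 -3 -2 3;0 0 0 1.5 -7.5 -3 3;0 0 0 2.5 -12 -3 3;0 0 0 3.6 -16 -3 3;0 0 0 3.6 -17.4 -2 3"

```text
time: 18.5
tool_pos: [611.1, 186.7, 153.6]
tcp_rot: [-180.0, 0.0, -39.9]
ft_force: [-0.0, -0.4, -0.9]
finger_gap: 41.4
```

```bash
python3 st.py; python3 st.py;python3 st.py;python3 look.py w17 blue
```

```text
[607.7 185.8 150.6] [-0.2  0.4 -1.8] 41.79130691520093 18.6
[607.3 184.3 152.5] [-0.1  0.2 -0.8] 41.27282914277977 18.7
[608.  184.  154.5] [ 0.3  0.1 -1.2] 41.29670063288199 18.8
[608.  184.  154.5] [ 1.799e+02  1.000e-01 -4.000e+01]
blue_stand_seat [177.8 255.9] 0.68 [610.7 185.9  16. ]
```

apply_moves --targets "0 0 0 0.2 -0.25 1 3;0 0 0 0.2 -0.25 2 3;0 0 0 0.2 -0.25 3 3;0 0 0 0.2 -0.25 4 3;0 0 0 0.2 -0.25 4.6 3"

```text
time: 19.4
tool_pos: [611.1, 185.2, 107.0]
tcp_rot: [179.9, 0.1, -40.0]
ft_force: [-0.3, -0.7, -1.2]
finger_gap: 41.5
```

```bash
python3 st.py; python3 st.py;python3 st.py
```

```text
[611.  185.2 107.1] [ 0.2  0.8 -1.8] 41.42896116465108 19.5
[612.1 185.5 109. ] [ 0.2  0.7 -1.5] 41.95182858400042 19.6
[612.6 185.6 109.7] [ 0.2 -0.7 -1.5] 41.50908541490669 19.7
```

apply_moves --targets "0 0 0 -0.05 0.1 1.2 3;0 0 0 -0.05 0.1 2.4 3;0 0 0 -0.05 0.1 3.4 3;0 0 0 -0.05 0.1 3.9 3;0 0 0 -0.05 0.1 4.1 3"

```text
time: 20.2
tool_pos: [610.6, 184.9, 67.5]
tcp_rot: [179.9, 0.0, -40.0]
ft_force: [-6.8, -0.9, 12.0]
finger_gap: 41.5
```

apply_moves --targets "0 0 0 0 0 0 3;0 0 0 0 0 0 5;0 0 0 0 0 0 7;0 0 0 0 0 0 8.5;0 0 0 0 0 0 8.5"

```text
time: 20.7
tool_pos: [611.2, 185.1, 68.2]
tcp_rot: [-180.0, -0.0, -40.0]
ft_force: [-0.3, 0.0, 0.8]
finger_gap: 84.6
```

apply_moves --targets "0 0 0 0 0 -3 8.5;0 0 0 0 0 -7 8.5;0 0 0 0 0 -10 8.5;0 0 0 0 4 -12 8.5;0 0 0 0 9 -12 8.5"

```text
time: 21.2
tool_pos: [555.5, 116.6, 192.4]
tcp_rot: [-179.7, -0.3, -39.9]
ft_force: [0.2, -1.0, 0.0]
finger_gap: 84.8
```

```bash
python3 st.py; python3 st.py; python3 look.py w18 spacer flap nut
```

```text
[549.3 112.7 186.9] [-0.2 -0.2 -0.7] 84.96829849184181 21.3
[552.8 115.4 188.2] [0.2 0.5 0.7] 84.71323419018674 21.4
[552.8 115.4 188.2] [-180.    -0.   -40.1]
spacer_center [ 73.5 257.4] 0.57 [613.5 183.8   9. ]
flap_center [127.4  66.8] 0.96 [443.1 265.7  13. ]
flap_center [ 73.6 252.1] 0.49 [609.6 186.6  13. ]
```

View pics/w18.png

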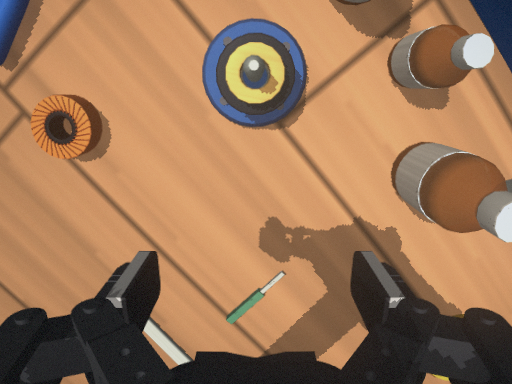

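apply_moves --targets "0 0 0 -4.8 -1.2 0 8.5;0 0 0 -9.4 -2.4 1 8.5;0 0 0 -14 -3.5 3 8.5;0 0 0 -17 -4.5 7 8.5;0 0 0 -18 -4.7 11 8.5"

```text
time: 22.1
tool_pos: [445.4, 271.8, 78.5]
tcp_rot: [-179.8, -0.0, -39.8]
ft_force: [0.7, -0.3, -0.5]
finger_gap: 85.2
```

```bash
python3 st.py; python3 st.py;python3 st.py; python3 look.py w19 flap
```

```text
[440.2 268.   71.9] [-1.3 -0.7 -0.7] 84.92002775017123 22.2
[445.3 268.1  77.9] [ 0.5 -0.   0.5] 84.7393391294088 22.3
[447.8 268.3  80.5] [-0.5 -0.3  0.1] 84.74153877549935 22.4
[447.8 268.3  80.5] [-1.798e+02 -1.000e-01 -4.000e+01]
flap_center [209.3 251.1] 0.69 [446.1 270.   13. ]
```

apply_moves --targets "0 0 0 -0.1 0 2 8.5;0 0 0 -0.1 0 4 8.5;0 0 0 -0.1 0 5 8.5;0 0 0 -0.1 0 5 8.5;0 0 0 -0.1 0 5 8.5"

```text
time: 23.0
tool_pos: [445.6, 268.5, 29.1]
tcp_rot: [-179.9, -0.0, -40.0]
ft_force: [0.0, -0.0, 0.2]
finger_gap: 84.9
```

```bash
python3 st.py; python3 st.py;python3 st.py; python3 look.py w20 flap
```

```text
[445.9 268.8  29.5] [ 0.8  0.6 -0. ] 84.7300273184287 23.1
[445.7 268.8  29.3] [-0.9  0.7  0.2] 84.70902232265236 23.2
[445.3 268.7  28.8] [-0.2  0.  -1.1] 85.03411861148673 23.3
[445.3 268.7  28.8] [-179.9   -0.   -40. ]
flap_center [246.  252.8] 0.66 [443.4 268.1  13. ]
```

apply_moves --targets "0 0 0 -0.1 0.2 1.2 8.5;0 0 0 -0.1 0.2 2.3 8.5;0 0 0 -0.1 0.2 2.3 5;0 0 0 -0.1 0.2 2.3 5;0 0 0 -0.1 0.2 2.3 5"

```text
time: 23.9
tool_pos: [442.8, 267.6, 5.1]
tcp_rot: [180.0, -0.0, -40.0]
ft_force: [0.3, -0.9, -0.6]
finger_gap: 58.2
```

apply_moves --targets "0 0 0 0 0 0 5;0 0 0 0 0 0 5;0 0 0 0 0 -4 5;0 0 0 0 0 -8.5 5;0 0 0 0 0 -13 5"

```text
time: 24.4
tool_pos: [442.1, 267.2, 136.1]
tcp_rot: [179.9, 0.0, -40.0]
ft_force: [1.8, -0.1, -0.2]
finger_gap: 58.5
```

```bash
python3 st.py; python3 st.py;python3 st.py; python3 look.py w21 flap
```

```text
[447.1 269.7 143.1] [ 1.7  1.2 -1.2] 58.252990530288606 24.5
[443.9 268.1 136.9] [ 0.1  0.7 -1.1] 58.203692198687065 24.6
[442.  267.1 133.8] [-1.  -0.5 -1.3] 58.0508783254317 24.7
[442.  267.1 133.8] [179.9   0.  -40. ]
flap_center [261.5 254.6] 0.87 [397.9 214.9  13. ]
```

apply_moves --targets "0 0 0 3 -0.7 -3 5;0 0 0 7.5 -1.8 -3.5 5;0 0 0 12 -2.9 -3.5 5;0 0 0 16 -3.9 -3 5;0 0 0 18.2 -4.4 -2.5 5"

```text
time: 25.3
tool_pos: [612.2, 182.1, 158.1]
tcp_rot: [179.9, 0.0, -40.1]
ft_force: [-0.6, 0.3, -1.0]
finger_gap: 58.3
```

```bash
for i in 1 2 3 4; do python3 st.py; done; python3 look.py w22 blue
```

```text
[611.2 181.8 156.7] [-1.7  0.  -1.1] 58.26872788798779 25.4
[609.4 183.9 157.9] [-1.1  0.1 -0.5] 58.06501454848185 25.5
[609.3 184.8 159.2] [-0.  -0.2 -1.9] 58.20047512549166 25.6
[609.6 185.1 160.1] [0.8 0.2 0.5] 57.95094318110933 25.7
[609.6 185.1 160.1] [180.    0.  -39.9]
```

apply_moves --targets "0 0 0 0.1 -0.1 1 5;0 0 0 0.1 -0.1 2 5;0 0 0 0.1 -0.1 3 5;0 0 0 0.1 -0.1 4 5;0 0 0 0.1 -0.1 5 5"

```text
time: 26.3
tool_pos: [611.4, 184.3, 108.6]
tcp_rot: [180.0, 0.0, -40.0]
ft_force: [-0.1, -0.7, -0.6]
finger_gap: 58.2
```

```bash
for i in 1 2 3 4; do python3 st.py; done
```

```text
[610.4 184.  107.4] [-1.   0.7 -0.5] 57.84780135096372 26.4
[611.6 184.3 109.6] [ 0.6  0.5 -0.3] 58.11657061575154 26.5
[612.3 184.5 110.7] [-0.2 -0.1 -0.6] 57.8442120641416 26.6
[612.4 184.5 110.9] [ 0.6  0.4 -0.7] 57.87412148238563 26.7
```

apply_moves --targets "0 0 0 0 0 1 5;0 0 0 0 0 1.8 5;0 0 0 0 0 2.3 5;0 0 0 0 0 2.5 5;0 0 0 0 0 2.5 5"

```text
time: 27.2
tool_pos: [611.4, 184.3, 84.3]
tcp_rot: [179.9, 0.0, -40.0]
ft_force: [-0.1, 0.4, -1.4]
finger_gap: 58.3
```

apply_moves --targets "0 0 0 0 0 0 5;0 0 0 0 0 0 7;0 0 0 0 0 0 8.5;0 0 0 0 0 0 8.5;0 0 0 0 0 0 8.5"

```text
time: 27.7
tool_pos: [612.0, 184.4, 85.3]
tcp_rot: [-180.0, -0.0, -40.0]
ft_force: [0.4, 0.2, -0.5]
finger_gap: 85.0
```

apply_moves --targets "0 0 0 0 0 -3 8.5;0 0 0 0 0 -6 8.5;0 0 0 0 0 -9 8.5;0 0 0 0 4 -10 8.5;0 0 0 0 9 -10 8.5"

```text
time: 28.2
tool_pos: [555.6, 115.9, 188.1]
tcp_rot: [-179.8, -0.2, -39.9]
ft_force: [0.2, -0.7, -0.1]
finger_gap: 85.3
```

```bash
for i in 1 2 3 4; do python3 st.py; done; python3 look.py w23 flap; python3 - <<'E'
from h import *
sc=snapshot("scene")[:,:,::-1]; w=cv2.imread("pics/w23.png")
a=cv2.resize(sc[150:250,250:400],(600,400),interpolation=3)
b=cv2.resize(w[0:160,160:400],(600,400)[:2]); cv2.imwrite("pics/c24.png",np.vstack([a,b])[:, :][::1] if 0 else cv2.resize(np.hstack([a,b]),(800,267)))
E
```

```text
[549.6 112.  183.4] [ 0.4 -0.  -0.5] 84.9504173911113 28.3
[553.5 114.7 185.2] [-0.1  0.6  0.7] 85.00378771130806 28.4
[554.9 115.9 185.8] [-0.5 -0.2 -0.5] 85.40350788780074 28.5
[555.  116.2 185.6] [ 0.2  1.  -0.3] 85.3960964240308 28.6
[555.  116.2 185.6] [-179.9   -0.   -40. ]
flap_center [ 70.6 251.6] 0.92 [613.1 189.7  13. ]
```

View pics/c24.png

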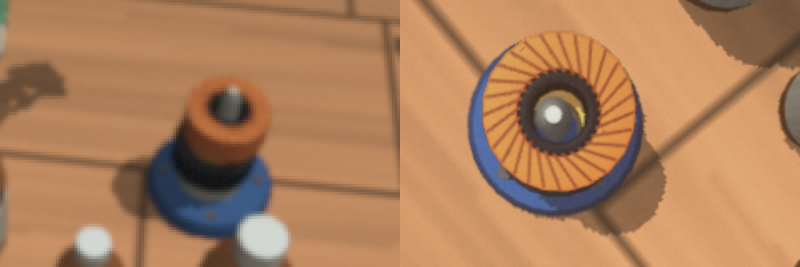

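apply_moves --targets "0 0 0 1.8 4.2 0 8.5;0 0 0 3.6 8.4 0 8.5;0 0 0 5.4 12.6 0 8.5;0 0 0 7.2 16.8 0 8.5;0 0 0 9 21 0 8.5"

```text
time: 29.25
tool_pos: [487.7, -104.6, 185.3]
tcp_rot: [-180.0, -0.0, -39.9]
ft_force: [0.5, -0.6, -1.0]
finger_gap: 85.0
```

apply_moves --targets "0 0 0 1.8 4.2 0 7.5;0 0 0 3.5 8 2 7.5;0 0 0 5 11 5 7.5;0 0 0 5 11 8 7.5;0 0 0 5 11 8 7.5"

```text
time: 29.75
tool_pos: [452.6, -218.8, 100.6]
tcp_rot: [179.9, 0.5, -40.1]
ft_force: [-0.6, 0.4, -0.6]
finger_gap: 75.2
```

```bash
for i in 1 2 3 4; do python3 st.py; done; python3 look.py w25 nut
```

```text
[ 455.5 -219.2  105.1] [-0.1  0.   0.5] 75.10451463572805 29.85
[ 457.1 -219.6  107. ] [1.  0.2 0.3] 75.22161278409055 29.95
[ 457.2 -219.7  107.2] [-0.5  0.2  0.3] 74.74319325568669 30.05
[ 456.8 -219.7  106.6] [1.2 0.2 0.7] 75.02794885225491 30.15
[ 456.8 -219.7  106.6] [-1.80e+02 -1.00e-01 -3.99e+01]
nut_center [263.5 278.2] 0.57 [ 436.2 -273.4   14. ]
```

apply_moves --targets "0 0 0 1 3 0 7.5;0 0 0 1.9 5.4 1 7.5;0 0 0 1.9 5.4 3.5 7.5;0 0 0 1.9 5.4 5.5 7.5;0 0 0 1.9 5.4 5.5 7.5"

```text
time: 30.75
tool_pos: [433.4, -271.9, 47.3]
tcp_rot: [180.0, 0.3, -40.0]
ft_force: [-0.4, 1.3, 0.4]
finger_gap: 75.3
```

```bash
for i in 1 2 3 4; do python3 st.py; done; python3 look.py w26 nut
```

```text
[ 435.4 -273.1   50.3] [ 0.8 -0.1  0.8] 75.07927300790702 30.85
[ 436.4 -273.8   51.6] [-0.2 -0.4 -0.1] 75.29516853288479 30.95
[ 436.5 -273.8   51.6] [-0.2  1.  -0.4] 75.11060695647026 31.05
[ 436.2 -273.7   51.2] [-0.   0.7 -0.5] 75.13358602524258 31.15
[ 436.2 -273.7   51.2] [-1.8e+02 -1.0e-01 -4.0e+01]
nut_center [222.2 252.4] 0.82 [ 437.1 -270.5   14. ]
```

apply_moves --targets "0 0 0 0 -0.1 2 7.5;0 0 0 0 -0.1 4 7.5;0 0 0 0 -0.1 4.5 7.5;0 0 0 0 -0.1 4.5 3;0 0 0 0 -0.1 4.5 3"

```text
time: 31.75
tool_pos: [436.6, -272.9, 5.9]
tcp_rot: [-180.0, -0.0, -40.0]
ft_force: [0.1, 0.4, 0.5]
finger_gap: 47.5
```

apply_moves --targets "0 0 0 0 0 0 3;0 0 0 0 0 0 3;0 0 0 0 0 -4 3;0 0 0 0 0 -8.5 3;0 0 0 0 0 -13 3"

```text
time: 32.25
tool_pos: [435.6, -272.2, 136.5]
tcp_rot: [180.0, 0.0, -40.0]
ft_force: [0.6, -1.3, -1.0]
finger_gap: 40.8
```

```bash
for i in 1 2 3 4; do python3 st.py; done; python3 look.py w27 nut; python3 - <<'E'
from h import *
im=cv2.imread("pics/w27.png")[170:350,120:400]
sc=snapshot("scene")[:,:,::-1][70:190,60:260]
cv2.imwrite("pics/c27.png",np.hstack([cv2.resize(im,(420,270)),cv2.resize(sc,(380,270))]))
E
```

```text
[ 440.1 -275.5  143.4] [ 1.4 -0.8  0.1] 41.1024025996581 32.35
[ 437.2 -273.4  137.1] [-1.1 -0.4 -2.1] 40.87988056900305 32.45
[ 435.5 -272.   134. ] [-1.2  0.1 -0.6] 40.49526119033939 32.55
[ 435.1 -271.7  133.2] [0.4 0.5 0.1] 40.880575024312165 32.65
[ 435.1 -271.7  133.2] [180.    0.2 -40. ]
nut_center [264.9 255.7] 0.77 [ 390.1 -326.1   14. ]
```

View pics/c27.png

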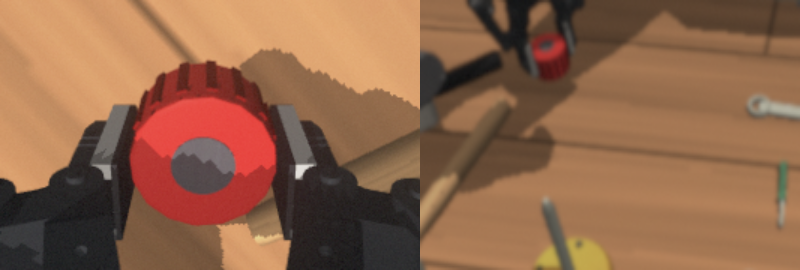

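apply_moves --targets "0 0 0 -1.7 -4.1 -3 3;0 0 0 -3.4 -8.3 -5 3;0 0 0 -5.1 -12.5 -5 3;0 0 0 -6.8 -16.7 -5 3;0 0 0 -8.5 -20.9 -5 3"

```text
time: 33.3
tool_pos: [505.5, -56.0, 185.0]
tcp_rot: [-180.0, -0.0, -40.0]
ft_force: [0.9, -0.3, -1.1]
finger_gap: 40.7
```

apply_moves --targets "0 0 0 -1.7 -4.1 0 3;0 0 0 -3.4 -8.3 0 3;0 0 0 -5.1 -12.5 0 3;0 0 0 -6.6 -16.4 0 3;0 0 0 -6.6 -16.4 0 3"

```text
time: 33.8
tool_pos: [560.5, 115.0, 184.2]
tcp_rot: [-180.0, 0.1, -39.7]
ft_force: [-0.1, 0.1, -1.2]
finger_gap: 40.5
```

```bash
for i in 1 2 3 4; do python3 st.py; done; python3 look.py w28 nut blue; python3 - <<'E'
from h import *
s=sense();s['tool_pos']=np.array([0,0,0.]);s['tcp_rot']=np.array([180,0,0.])
print(at_z('wrist',(264.9,255.7),8,s),at_z('wrist',(265,254),6,s))
E
```

```text
[559.7 111.1 184.1] [-0.3  0.  -0.8] 40.461221264302935 33.9
[559.7 109.5 184.5] [ 0.3 -0.3 -0.6] 40.58428256222582 34.0
[559.9 109.  184.9] [ 0.3 -0.3 -1.1] 40.86540215584148 34.1
[560.1 109.1 185.1] [-0.8 -0.9 -0.9] 40.96265336040769 34.2
[560.1 109.1 185.1] [180.   -0.  -40.1]
nut_center [265.6 256.3] 0.81 [496.7  31.2  14. ]
blue_stand_seat [ 69.3 242.3] 0.84 [612.5 188.4  16. ]
[0.31547806 0.6588872  8.        ] [-0.45187212 -0.51124743  6.        ]
```

apply_moves --targets "0 0 0 -0.5 -4.5 0 3;0 0 0 -0.9 -9.1 0 3;0 0 0 -0.9 -9.1 1 3;0 0 0 -0.9 -9.1 2.5 3;0 0 0 -0.9 -9.1 3.5 3"

```text
time: 34.85
tool_pos: [610.7, 185.0, 148.0]
tcp_rot: [179.9, 0.1, -40.0]
ft_force: [-0.7, -0.3, -1.3]
finger_gap: 40.8
```

```bash
for i in 1 2 3 4; do python3 st.py; done
```

```text
[609.7 184.4 147.2] [-0.1  0.3 -1. ] 40.65355140429778 34.95
[611.2 184.9 149.9] [-0.4  0.2 -0.5] 40.965128489253395 35.05
[612.1 185.3 151.1] [-0.5 -0.  -0.7] 40.64163675719353 35.15
[612.2 185.6 151.3] [-0.   0.3 -1. ] 40.88034639724105 35.25
```

apply_moves --targets "0 0 0 0 0 0.8 3;0 0 0 0 0 1.6 3;0 0 0 0 0 2.4 3;0 0 0 0 0 3 3;0 0 0 0 0 3 3"

```text
time: 35.75
tool_pos: [610.6, 185.6, 118.1]
tcp_rot: [179.9, 0.1, -40.0]
ft_force: [-1.0, -0.0, -1.1]
finger_gap: 40.9
```

```bash
for i in 1 2 3; do python3 st.py; done
```

```text
[611.5 185.8 119.7] [ 0.   0.1 -0.1] 40.412771435413035 35.85
[612.1 185.9 120.5] [-0.1 -0.  -0.6] 40.736631886558605 35.95
[612.1 185.9 120.7] [-0.5  0.8 -0.5] 40.82435052526009 36.05
```

apply_moves --targets "0 0 0 0 0 0.3 3;0 0 0 0 0 0.6 3;0 0 0 0 0 0.8 3;0 0 0 0 0 0.9 3;0 0 0 0 0 0.9 3"

```text
time: 36.55
tool_pos: [611.6, 185.8, 110.8]
tcp_rot: [180.0, 0.0, -40.0]
ft_force: [0.3, 0.3, -1.7]
finger_gap: 40.9
```

```bash
for i in 1 2 3; do python3 st.py; done
```

```text
[611.8 185.8 111.1] [ 0.5 -0.  -1.1] 40.72050171678611 36.65
[611.8 185.8 111.2] [-0.2 -0.3 -1. ] 40.9485320589796 36.75
[611.8 185.8 111.2] [ 0.1 -0.7 -0.6] 40.974111927515196 36.85
```

apply_moves --targets "0 0 0 0 0 0.1 3;0 0 0 0 0 0.2 3;0 0 0 0 0 0.2 5;0 0 0 0 0 0.2 7;0 0 0 0 0 0.2 8"

```text
time: 37.35
tool_pos: [611.6, 185.8, 108.9]
tcp_rot: [180.0, 0.0, -40.0]
ft_force: [-0.4, -0.3, -0.5]
finger_gap: 76.6
```

apply_moves --targets "0 0 0 0 0 0 8.5;0 0 0 0 0 -3 8.5;0 0 0 0 0 -6 8.5;0 0 0 0 5 -9 8.5;0 0 0 0 10 -11 8.5"

```text
time: 37.85
tool_pos: [554.7, 117.7, 215.7]
tcp_rot: [-179.9, -0.1, -39.9]
ft_force: [-0.8, -1.0, 1.5]
finger_gap: 85.3
```

```bash
for i in 1 2 3; do python3 st.py; done; python3 look.py w30 nut; python3 - <<'E'
from h import *
s=sense()
for z in (118,132): print(proj('wrist',[611.5,185,z],s))
for n in ('scene','top'):
    print(n,[proj(n,[611.5,185,z]) for z in (16,118,132)])
w=cv2.imread("pics/w30.png");sc=snapshot("scene")[:,:,::-1];tp=snapshot("top")[:,:,::-1]
a=cv2.resize(sc[140:290,190:410],(400,273),interpolation=3)
b=cv2.resize(w[0:164,140:380],(400,273)); c=cv2.resize(tp[110:210,120:320],(400,200)); d=cv2.resize(sc,(400,200))
cv2.imwrite("pics/c30.png",np.vstack([np.hstack([a,b]),np.hstack([c,d])]))
print(place_of("scene","oil_center"))
E
```

```text
[553.9 114.9 218. ] [1.2 0.4 0.4] 84.98400778456455 37.95
[554.8 117.2 215.4] [0.3 0.3 0. ] 84.74438243701233 38.05
[554.7 118.1 213.8] [ 0.7 -0.5  0. ] 85.31188208249175 38.15
[554.7 118.1 213.8] [180.   0. -40.]
nut_center [ 68.6 254.1] 0.97 [616.5 192.8  14. ]
(np.float64(72.57943744355158), np.float64(256.2756959920012))
(np.float64(71.40401267057634), np.float64(256.36436795295754))
scene [(np.float64(216.12992605051065), np.float64(328.92411294436016)), (np.float64(185.07275875473474), np.float64(337.1889494585885)), (np.float64(180.2469350613819), np.float64(338.4649038606577))]
top [(np.float64(184.33538723847624), np.float64(172.767062502858)), (np.float64(178.35841847643297), np.float64(164.07454760450756)), (np.float64(177.4269057967656), np.float64(162.72081294032932))]
[{'at': [260.9, 339.5], 'confidence': 0.8}, {'at': [256.4, 279.5], 'confidence': 0.79}, {'at': [220.4, 238.2], 'confidence': 0.65}]
```

View pics/c30.png

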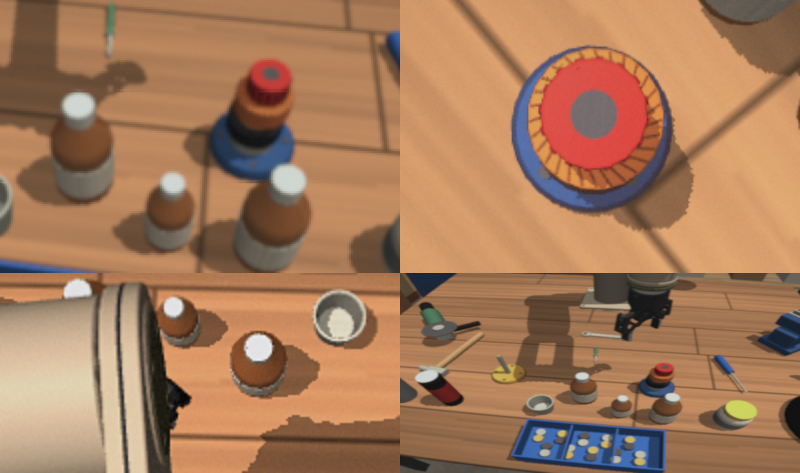

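The nut's dark dot shows at scene (row 180.7, column 339). That matches the projection of a fully seated nut top at z = 132 mm, (180.2, 338.5). All three bottles stand upright and the yellow stand is empty.

```bash
python3 -c "
from bench import *
print(hand_in())"
```

```text
the job is handed in; nothing more can be done
None
```

The wheel pack is on the blue stand's spindle in the order asked: steel flange, grinding wheel, brass spacer, orange flap wheel, then the red cap nut with its closed end up. I handed it in at about 38 s of the 125 s allowed. No verdict was reported.

- **Seating:** In the last pictures the pack looks flat. The nut's top shows within a pixel of where it should be at 132 mm if every part is fully down. The flap wheel and nut sit slightly off centre, within the clearance of their bores.
- **Drops:** I released the flange about 30 mm and the wheel about 10 mm above their seats, because the gripper's body would otherwise have met the spindle. Both slid down; the pictures showed them lying flat.
- **Force:** The highest wrist force I read was about 14 N, when the spacer touched down. I only read it at the end of each move.
- **Bystanders:** The yellow stand is empty, and all three amber bottles, including the small one, stand upright where they were. The gripper was open and clear of everything at hand-in.
- **Disagreements:** The measured tool position swung by a few millimetres after each move, so I averaged several readings before each placing. The networks' positions differed from each other by 2–4 mm close up and by up to about 15 mm in the first far views. I placed from the close-up ones.

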